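Unload the casting turntable and set it back to its arrow

TASK

Empty the casting turntable: for each mould that holds a white cast block, push the turntable round by its rim pegs until that mould faces the open front of the stand, only then lift the block out, and put it in the wooden tray, the blocks side by side on the tray's floor and not on top of one another. When all the blocks are in the tray, push the turntable round until its brass arrow points to the front pointer, and leave it standing there. Leave the roll of tape and the sanding block where they are.

Things in the scene. Friction and masses are not known exactly. Their poses are not given: they have to be found in the camera images.
- stand: Fixed stand of the turntable. Origin on the turning axis at table height, z up. Open front is its -x side, with a small upright metal pointer 133 mm from the axis, top 46 mm above the table. A clear roof covers the rear: 112 to 119 mm above the table, from 30 to 115 mm behind the axis (+x), 97 mm to either side, on two 14 mm posts, 106 mm behind the axis and 83 mm to either side.
- carousel: Plywood turntable disc, radius 118 mm, top 50 mm above the table. Origin on the axis at table height, z up. Turns endlessly either way, 1 to 2 N at the rim, stays where left. Three upright pegs to push: 12 mm thick, 26 mm tall, 106 mm from the axis, in directions 180, +60, -60 degrees from its +x axis; grey moulds half-way between. With the arrow to the front it has the stand's yaw.
- front_spot (a point): Point on the stand where the top centre of a mould is when that mould faces the open front: 64 mm from the axis on the stand's -x side, 68 mm above the table. Axes as the stand's.
- home_mark (a point): Point on the stand's front line, 90 mm from the axis on its -x side: where the arrow's tip comes to lie when the arrow faces the front.
- arrow_tip (a point): Tip of the flat brass arrow on the turntable, 90 mm from the axis; the arrow points outward along the carousel's -x axis, to the peg there.
- tray: Loose shallow wooden tray, 0.6 kg, 90 mm (x) by 220 mm (y) outside, 24 mm high, walls and floor 6 mm thick. Origin at the centre of its underside, z up. A fixed bundle of boards, 98 mm high, stands on the table close behind it and reaches from beyond its right end to beside the turntable; carry things in front of it.
- masking_roll: Roll of masking tape lying flat in front, 96 mm across, 24 mm high; origin at the centre of its underside. Not part of the job.
- sanding_block: Cork sanding block 63x113x34 mm, lying behind on the right; origin at the centre of its underside. Not part of the job.
- mould_a (a point): Centre of the top face of the grey mould in direction 0 degrees from the carousel's +x axis, 64 mm from the axis, 68 mm above the table. Mould 68 mm (radial) x 60 x 18 mm high; its open cavity is 49 mm (radial) x 39 mm, 12 mm deep. Axes as the carousel's.
- block_a_mid (a point): Centre, half-way up, of the white T-section casting that starts in mould_a (may be absent); 50 g, 32 mm high: foot 46 (x) x 36 (y) x 12 mm, on it a rib 46 (x) x 16 (y) mm rising 20 mm. z from foot to rib, x along the rib. In the mould the foot is flush with the mould's top, the rib stands up and points to the axis, this point is 72 mm above the table.
- mould_b (a point): Centre of the top face of the grey mould in direction +120 degrees from the carousel's +x axis, 64 mm from the axis, 68 mm above the table. Mould 68 mm (radial) x 60 x 18 mm high; its open cavity is 49 mm (radial) x 39 mm, 12 mm deep. Axes as the carousel's.
- block_b_mid (a point): Centre, half-way up, of the white T-section casting that starts in mould_b (may be absent); 50 g, 32 mm high: foot 46 (x) x 36 (y) x 12 mm, on it a rib 46 (x) x 16 (y) mm rising 20 mm. z from foot to rib, x along the rib. In the mould the foot is flush with the mould's top, the rib stands up and points to the axis, this point is 72 mm above the table.
- mould_c (a point): Centre of the top face of the grey mould in direction -120 degrees from the carousel's +x axis, 64 mm from the axis, 68 mm above the table. Mould 68 mm (radial) x 60 x 18 mm high; its open cavity is 49 mm (radial) x 39 mm, 12 mm deep. Axes as the carousel's.
- block_c_mid (a point): Centre, half-way up, of the white T-section casting that starts in mould_c (may be absent); 50 g, 32 mm high: foot 46 (x) x 36 (y) x 12 mm, on it a rib 46 (x) x 16 (y) mm rising 20 mm. z from foot to rib, x along the rib. In the mould the foot is flush with the mould's top, the rib stands up and points to the axis, this point is 72 mm above the table.

How it is judged (in metres and radians):
On the way:
1. every block lies in the tray (x of block_a_mid in the frame of tray between -0.033 and 0.033 m and y of block_a_mid in the frame of tray between -0.096 and 0.096 m and z of block_a_mid in the frame of tray between 0.01 and 0.034 m and x of block_b_mid in the frame of tray between -0.033 and 0.033 m and y of block_b_mid in the frame of tray between -0.096 and 0.096 m and z of block_b_mid in the frame of tray between 0.01 and 0.034 m and x of block_c_mid in the frame of tray between -0.033 and 0.033 m and y of block_c_mid in the frame of tray between -0.096 and 0.096 m and z of block_c_mid in the frame of tray between 0.01 and 0.034 m), for 0.2 s.
At the end, for the whole second after the job is handed in: Every block present lies on the floor of the tray (centre within 33 mm of the tray's centre across and 96 mm along, and 10 to 34 mm above its underside), at rest and not stacked; the tip of the turntable's arrow is within 16 mm of the home mark (about 10 degrees) and the turntable stands still (all of step 1 and horizontal distance between arrow_tip and home_mark below 0.016 m and angular speed of carousel below 0.05 rad/s and linear speed of each of block_a, block_b, block_c below 0.03 m/s); the robot touches nothing.
It fails at once if block a lifted out of its mould while that mould is more than about 30 degrees away from the front (z of block_a_mid in the frame of carousel above 0.088 m and horizontal distance between block_a_mid and mould_a below 0.02 m and horizontal distance between block_a_mid and front_spot above 0.04 m).
It fails at once if block b lifted out of its mould while that mould is more than about 30 degrees away from the front (z of block_b_mid in the frame of carousel above 0.088 m and horizontal distance between block_b_mid and mould_b below 0.02 m and horizontal distance between block_b_mid and front_spot above 0.04 m).
It fails at once if block c lifted out of its mould while that mould is more than about 30 degrees away from the front (z of block_c_mid in the frame of carousel above 0.088 m and horizontal distance between block_c_mid and mould_c below 0.02 m and horizontal distance between block_c_mid and front_spot above 0.04 m).
It fails at once if the roll of masking tape or the sanding block pushed more than 5 cm from its place (distance of any of masking_roll, sanding_block from where it was at the start of the episode above 0.05 m).
Of block_a, block_b, block_c only 2 to 3 are there at a start; the rules pass over those that are not, and their reading is None.
At some moment in a run one of tray may be knocked a few centimetres aside while the robot is not near it.
Once in a run the grip may slacken for a moment while it holds something.
It also fails if it takes over 210 s, if anything falls off the work surface, if the arm or the gripper's body presses on something with over 40 N, if the wrist force passes 120 N, or if a joint passes its speed limit or range.

ROBOT

A 6-joint arm with a two-finger parallel gripper is mounted at the origin on a cart in front of the work surface, level with it; the furniture and walls round the work are solid. World frame = base frame: x ahead of the robot, y to its left, z up, the work surface at z = 0. Lengths are in mm, angles in rad, forces in N, time in s.
With the tool pointing down it reaches from about 350 to 875 mm from the base axis. Payload 4.2 kg.
Tool frame: the origin (TCP) lies between the finger pads; the fingertips stand 14 mm ahead of it and the grasp point (between the pads) lies 5 mm behind it; z points along the fingers, y is the line along which they close (so a half turn about z gives the same grasp; the last joint's range is limited). The gripper opens to 85 mm and grips with 20 to 120 N. Pads are 22 mm wide; open, the fingers measure 114 mm over their backs; the gripper's body (76 mm by 85 mm) begins 54 mm behind the grasp point. The pads swing forward as they close: fully open they stand 13 mm farther back than shut.
Start: joints at [1.487, 0.385, 0.008, 0, -1.194, -0.259], TCP at [210.046, 588.626, 220.312] pointing down, gripper open.
Joint ranges: [-3.14, 3.14], [-1.21, 2.06], [-1.07, 1.41], [-3.16, 2.05], [-2.99, -0.16], [-3.1, 3.1]. Speed limits (rad/s): [2.79, 2.79, 3.14, 3.14, 3.14, 3.14].

INTERFACE

Orientations are given as a unit quaternion [x, y, z, w].
In Python, from bench import * gives the robot as it stands.
- The arm moves only by the tool carry_out, never from a script. Its argument "motion" is a list of rows, each a list of 7 numbers: the turn, a rotation vector about the tool's x, y, z in rad, then the shift along the tool's x, y, z in mm, then the opening, from -1 (shut) to 1 (fully open), so that 0 is half open. A call has 1 to 5 rows; each row is the pose to reach, as a shift and turn from the pose commanded when the call began, along the tool's axes at that moment; what a row does not reach only later rows make up. A row lasts 1/8 s, in which the tool goes at most 62.5 mm and 10.7 degrees, less where a joint would pass 70% of its speed; a pose out of reach is approached as far as the arm can. A call with a gripper value outside its range is refused whole. The fingers move at their own pace and stop on an object; the grip force is fixed at half the most. Time passes only in rows, so rows that repeat a pose let the fingers close. It gives the time, the measured TCP pose, the force, the opening and the grip force at its end, in the units of the state.
- read_state(): the state, without advancing time (a new reading comes with each control period).
- get_image(name): name is "side" or "top" or "wrist"; returns a dict with "color" (420x560x3 uint8, blue, green, red), "mtx" (3x3 intrinsics, pixels), "position" and "orientation" of the camera in the world. Camera axes: x right, y down, z forward; pixel columns grow to the right and rows downward; lengths in mm; the calibration is good to about 2 mm. The wrist camera is an equidistant fisheye: a pixel r from the principal point sees the ray r / f radians off the axis. A picture is of the moment at which its call begins. There is no depth.
- job_done(): hands the job in; it is judged then, once.
The state is a dict: "clock": time; "joints": joint angles; "joint_vel": joint speeds; "joint_efforts": joint torques, N m; "position": TCP position; "ee_rot": TCP orientation; "contact_force": force on the tool from outside, world axes, zero at the start; "wrist_torque": the same for the moment, N m; "gripper_width": finger opening in mm; "grasp_force": force on a finger pad.
Only numpy, scipy, OpenCV 4.12 (cv2) and the standard library are available. Lean on these libraries where they do the work, as an engineer would, in place of code of your own. Each camera call takes 0.05 s, during which the arm holds its last target. There are 200 camera calls.

## Working session

There is one attempt and no reset: what is moved stays moved. The work goes in short steps, Python scripts to look and compute and a tool call to move; the robot and the scene stay as the last step left them, time stands still between calls to the robot, and variables do not carry over. Pictures are saved under pics/ and viewed, at most 14 in all, crops included, and the job is handed in when it is done.

Besides the shell and the picture viewer there is one more tool, called after "Request:" as name([rows], argument=value, ...), one row to a line, values as JSON. carry_out: Moves the arm, as the interface text tells. Its arguments: {"type":"object","properties":{"motion":{"type":"array"}},"required":["motion"]}

```bash
mkdir -p pics; ls; cat > h.py <<'E'
from bench import *
import numpy as np, cv2
from scipy.spatial.transform import Rotation as R
def snap(n,f):
    i=get_image(n); cv2.imwrite('pics/'+f+'.png',i['color']); return i
def ray(i,u,v,fish=False):
    K=np.array(i['mtx']); x=(u-K[0,2])/K[0,0]; y=(v-K[1,2])/K[1,1]
    if fish:
        r=np.hypot(x,y); d=np.array([x/r*np.sin(r),y/r*np.sin(r),np.cos(r)]) if r>0 else np.array([0,0,1.])
    else: d=np.array([x,y,1.])
    return R.from_quat(i['orientation']).apply(d)
def at(i,u,v,z,fish=False):
    d=ray(i,u,v,fish); p=np.array(i['position']); return p+d*(z-p[2])/d[2]
def pix(i,p,fish=False):
    K=np.array(i['mtx']); c=R.from_quat(i['orientation']).inv().apply(np.array(p)-i['position'])
    if fish:
        t=np.arctan2(np.hypot(c[0],c[1]),c[2]); h=np.hypot(c[0],c[1]); a,b=c[0]/h*t,c[1]/h*t
    else: a,b=c[0]/c[2],c[1]/c[2]
    return K[0,0]*a+K[0,2],K[1,1]*b+K[1,2]
E
python3 - <<'E'
from h import *
import pickle
d={n:snap(n,n+'0') for n in('top','side')}
pickle.dump(d,open('i0.pkl','wb'))
for n in d: print(n,d[n]['mtx'],d[n]['position'],d[n]['orientation'])
print(read_state())
E
```

```text
pics
top [[464.84632411   0.         283.97289738]
 [  0.         464.84632411 205.42712373]
 [  0.           0.           1.        ]] [ 388.98047175   16.31896112 1209.30975185] [ 0.71617204 -0.6950004   0.05189852 -0.03712936]
side [[437.2258791    0.         277.05466142]
 [  0.         437.2258791  213.13529528]
 [  0.           0.           1.        ]] [530.3253629  781.39249879 496.16687182] [-0.01872104  0.86061066 -0.50891532  0.00200309]
{'clock': 0.1, 'joints': array([ 1.48660107e+00,  3.85444076e-01,  6.80081281e-03, -4.74621386e-04,
       -1.19404231e+00, -2.58580893e-01]), 'joint_vel': array([-1.38047861e-03, -4.70102135e-04,  4.33658042e-03, -1.23633181e-03,
       -1.51062175e-03,  9.34067997e-05]), 'joint_efforts': array([-2.93508083e-04, -3.93316162e+01,  1.88930172e+01,  4.19796154e+00,
       -2.59810928e-03,  5.97604995e-06]), 'position': array([209.86657754, 588.13170002, 219.36161775]), 'ee_rot': array([ 9.85333586e-01, -1.70636406e-01, -1.37486227e-04,  9.60241412e-04]), 'contact_force': array([ 0.72093835, -0.1994192 , -0.06405641]), 'wrist_torque': array([-0.01530612,  0.03236657, -0.03953922]), 'grasp_force': 0.0, 'gripper_width': 85.58988702164723}
```

View pics/top0.png

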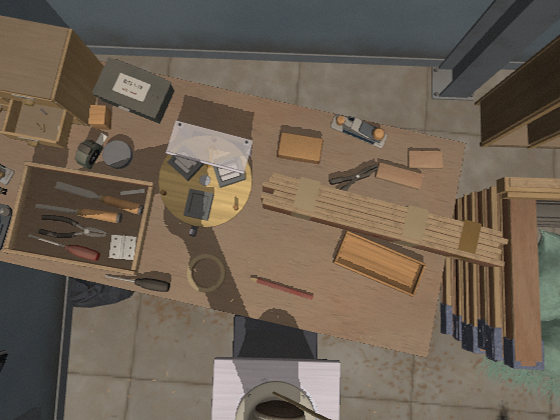

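View pics/side0.png

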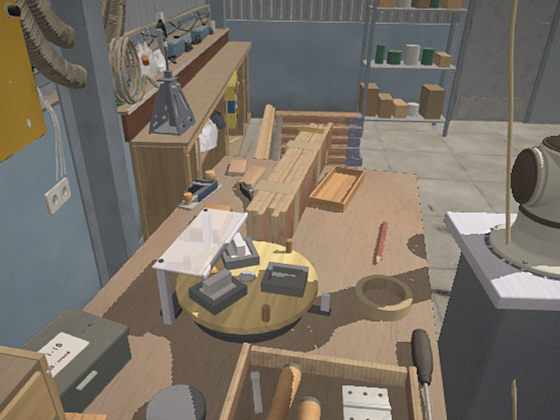

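Top view: turntable around (206,187); pegs near (165,193), (237,200) and likely a hidden one; empty mould at the front (199,204), roll (207,273), tray (379,263). I'll enlarge it.

```bash
python3 - <<'E'
import cv2,numpy as np
im=cv2.imread('pics/top0.png')
a=cv2.resize(im[115:295,145:265],None,fx=4.4,fy=4.4,interpolation=cv2.INTER_CUBIC)[:600]
im2=cv2.imread('pics/side0.png')
cv2.imwrite('pics/topc.png',cv2.resize(im[115:250,145:325],None,fx=4.4,fy=4.4,interpolation=cv2.INTER_CUBIC))
E
```

```text
(no output)
```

View pics/topc.png

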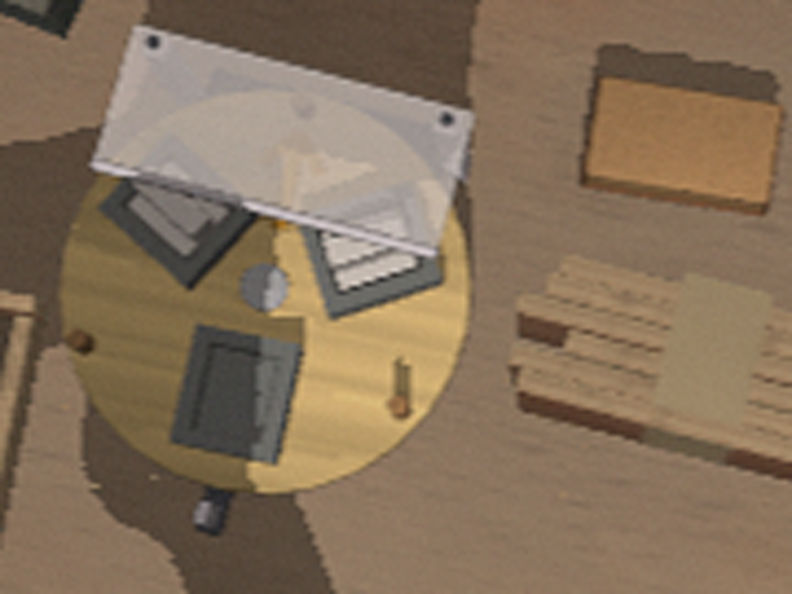

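```bash
cat >> h.py <<'E'
def yaw_cmd(): pass
E
python3 - <<'E'
from h import *
import pickle
i=pickle.load(open('i0.pkl','rb'))['top']
c=lambda u,v:(145+(u+.5)/4.4-.5,115+(v+.5)/4.4-.5)
roof=[at(i,*c(*p),119) for p in[(137,27),(472,113),(437,252),(93,163)]]
print(np.round(roof,1))
ctr=np.mean(roof,0)[:2]
d=(roof[0]+roof[1]-roof[2]-roof[3])[:2]; yaw=np.arctan2(d[1],d[0]); e=np.array([np.cos(yaw),np.sin(yaw)])
d2=(roof[0]+roof[3]-roof[1]-roof[2])[:2]; print('yaw',np.degrees(yaw),np.degrees(np.arctan2(d2[1],d2[0]))-90)
print('axis roof',ctr-72.5*e)
disc=[at(i,*c(*p),50) for p in[(265,291)]]; print('disc',disc)
pt=at(i,*c(210,500),46); print('pointer',pt)
pegs=[at(i,*c(*p),76) for p in[(80,340),(400,405),(304,103)]]; print(np.round(pegs,1), 'ctr',np.mean(pegs,0))
ax=np.mean([disc[0][:2],np.mean(pegs,0)[:2]],0); print(ax)
for p in pegs: q=p[:2]-ax; print(np.degrees(np.arctan2(q[1],q[0])),np.hypot(*q))
q=ax-pt[:2]; print('front yaw',np.degrees(np.arctan2(q[1],q[0])),np.hypot(*q))
for p in[(205,258),(207,273)]: print('roll',at(i,*p,24))
for p in[(346,233),(424,264),(412,295),(334,263)]: print('tray',at(i,*p,24))
for p in[(264,180),(505,238),(500,266),(262,207)]: print('boards',at(i,*p,98))
E
```

```text
[[724.6 261.8 119. ]
 [682.7  77.1 119. ]
 [604.9  93.1 119. ]
 [647.8 281.2 119. ]]
yaw -12.886276171980027 -12.812434639898811
axis roof [594.34386208 194.46862905]
disc [array([592.60830418, 195.43987385,  50.        ])]
pointer [472.10104028 221.13736944  46.        ]
[[557.  292.7  76. ]
 [526.1 113.3  76. ]
 [696.8 174.8  76. ]] ctr [593.31240555 193.6089787   76.        ]
[592.96035486 194.52442627]
110.11182876665414 104.57696518001282
-129.45976425080977 105.18589758289998
-10.758634996406645 105.72313121151565
front yaw -12.418222550729453 123.75468744937912
roll [399.47776284 189.19633588  24.        ]
roll [362.17007125 182.31985253  24.        ]
tray [ 473.38010095 -167.08769598   24.        ]
tray [ 400.35100135 -367.31887323   24.        ]
tray [ 321.75643341 -336.07922138   24.        ]
tray [ 396.29786177 -137.45058047   24.        ]
boards [590.69026353  45.27146575  98.        ]
boards [ 467.61801563 -540.90143738   98.        ]
boards [ 400.12429582 -526.66752681   98.        ]
boards [524.61815632  47.83978292  98.        ]
```

Request:
carry_out([
  [0, 0, -0.03, 50, 16, 0, -1],
  [0, 0, -0.06, 100, 32, 0, -1],
  [0, 0, -0.09, 150, 48, 0, -1],
  [0, 0, -0.12, 200, 64, 0, -1],
  [0, 0, -0.12, 250, 80, 0, -1],
])

```text
clock: 0.72
position: [419.6, 427.9, 219.9]
ee_rot: [0.994, -0.111, -0.0, 0.0]
contact_force: [0.4, -0.1, 0.8]
gripper_width: 0.3
grasp_force: 0.0
```

```bash
cat >> h.py <<'E'
AX=np.array([593,194.5]); SY=np.radians(-12.8)
def rot(a): c,s=np.cos(a),np.sin(a); return np.array([[c,-s],[s,c]])
def toS(p): return rot(-SY)@(np.array(p)[:2]-AX)      # world->stand
def toW(p): return AX+rot(SY)@np.array(p)             # stand->world
def tcp():
    s=read_state(); x=R.from_quat(s['ee_rot']).apply([1,0,0]); return np.array(s['position']),np.degrees(np.arctan2(x[1],x[0])),s
def plan(pw,z,yaw=None):
    p,y,s=tcp(); a=np.radians(y); d=np.array(pw)-p[:2]
    t=[d@[np.cos(a),np.sin(a)],d@[np.sin(a),-np.cos(a)],p[2]-z]
    print('tool shift',np.round(t,1),'turnz',None if yaw is None else np.round(np.radians(y-yaw),3))
def stat():
    p,y,s=tcp(); print('t',round(s['clock'],2),'p',p.round(1),'S',toS(p).round(1),'yaw',round(y,2),'w',round(s['gripper_width'],1),'g',round(s['grasp_force'],1),'F',np.round(s['contact_force'],1),'j',np.round(s['joints'],2))
E
python3 - <<'E'
from h import *
import pickle
d=pickle.load(open('i0.pkl','rb'))
stat(); plan(toW([-34.5,100]),71,-12.8)
# drawer corner triangulation
a=(145+30/4.4,115+295/4.4)
pa,da=np.array(d['top']['position']),ray(d['top'],*a); 
for uv in[(250,347),(245,355)]:
    pb,db=np.array(d['side']['position']),ray(d['side'],*uv)
    s=np.linalg.lstsq(np.c_[da,-db],pb-pa,rcond=None)[0]; print((pa+da*s[0]).round(),(pb+db*s[1]).round())
# path in stand tool axes (tool x=stand x, tool y=-stand y)
for f in range(-71,60,10): f_=np.radians(f); print(f,np.round([-106*np.cos(f_),106*np.sin(f_)],0))
E
```

```text
t 0.72 p [419.6 427.9 219.9] S [-220.8  189.2] yaw -12.74 w 0.3 g 0.0 F [ 0.4 -0.1  0.8] j [ 1.07  0.34 -0.06 -0.   -1.17  0.28]
tool shift [186.3  89.3 148.9] turnz 0.001
[588. 332.  34.] [577. 333.  32.]
[590. 336.  21.] [584. 336.  20.]
-71 [ -35. -100.]
-61 [-51. -93.]
-51 [-67. -82.]
-41 [-80. -70.]
-31 [-91. -55.]
-21 [-99. -38.]
-11 [-104.  -20.]
-1 [-106.   -2.]
9 [-105.   17.]
19 [-100.   35.]
29 [-93.  51.]
39 [-82.  67.]
49 [-70.  80.]
59 [-55.  91.]
```

Request:
carry_out([
  [0, 0, 0, 50, 23, 10, -1],
  [0, 0, 0, 100, 46, 20, -1],
  [0, 0, 0, 150, 70, 30, -1],
  [0, 0, 0, 186, 89, 50, -1],
  [0, 0, 0, 186, 89, 100, -1],
])

```text
clock: 1.35
position: [583.9, 300.0, 121.3]
ee_rot: [0.994, -0.113, 0.002, -0.002]
contact_force: [0.0, 0.1, -1.0]
gripper_width: -0.1
grasp_force: 0.0
```

Request:
carry_out([
  [0, 0, 0, 0, 0, 25, -1],
  [0, 0, 0, 0, 0, 49, -1],
  [0, 0, 0, 0, 0, 49, -1],
])

```text
clock: 1.72
position: [578.8, 300.1, 68.6]
ee_rot: [0.994, -0.111, -0.002, 0.002]
contact_force: [-0.1, -0.7, 0.9]
gripper_width: 0.1
grasp_force: 0.0
```

Request:
carry_out([
  [0, 0, 0, -16, 7, 0, -1],
  [0, 0, 0, -32, 18, 0, -1],
  [0, 0, 0, -45, 30, 0, -1],
  [0, 0, 0, -56, 45, 0, -1],
  [0, 0, 0, -64, 62, 0, -1],
])

```text
clock: 2.35
position: [504.4, 255.4, 72.8]
ee_rot: [0.994, -0.111, 0.001, -0.001]
contact_force: [0.7, 0.3, 0.4]
gripper_width: 0.0
grasp_force: 0.0
```

```bash
python3 - <<'E'
from h import *
stat(); i=snap('top','top1')
cv2.imwrite('pics/top1c.png',cv2.resize(i['color'][115:250,135:315],None,fx=4.4,fy=4.4,interpolation=cv2.INTER_CUBIC))
E
```

```text
t 2.35 p [504.4 255.4  72.8] S [-99.9  39.7] yaw -12.71 w 0.0 g 0.0 F [0.7 0.3 0.4] j [ 0.76  0.43 -0.33  0.   -0.8   0.59]
```

View pics/top1c.png

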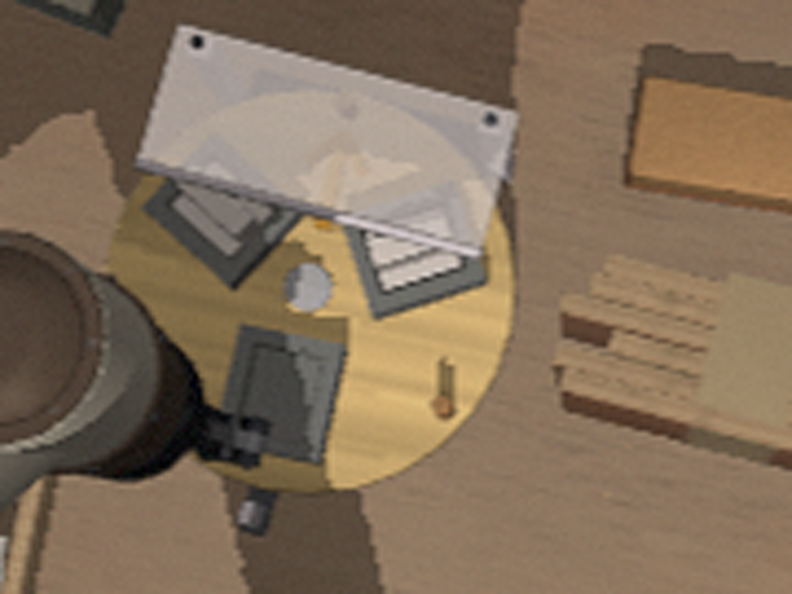

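The tool is at the crop's (240,430), against the empty mould, but the turntable has not turned. I'll look from the side.

```bash
python3 - <<'E'
from h import *
stat(); i=snap('side','side1'); j=snap('wrist','w1')
a=cv2.resize(i['color'][200:380,130:370],None,fx=3.3,fy=3.3,interpolation=cv2.INTER_CUBIC)
cv2.imwrite('pics/side1c.png',a)
print(j['position'],j['orientation'],j['mtx'])
E
```

```text
t 2.4 p [502.4 253.3  72.6] S [-101.4   37.3] yaw -12.8 w 0.0 g 0.0 F [-1.9 -1.2 -2. ] j [ 0.75  0.43 -0.34 -0.   -0.8   0.59]
[573.1902313  239.02433338 225.26853601] [-0.61753987  0.77393351  0.10975371 -0.08732439] [[325.1922621    0.         288.07317542]
 [  0.         325.1922621  205.77181259]
 [  0.           0.           1.        ]]
```

View pics/side1c.png

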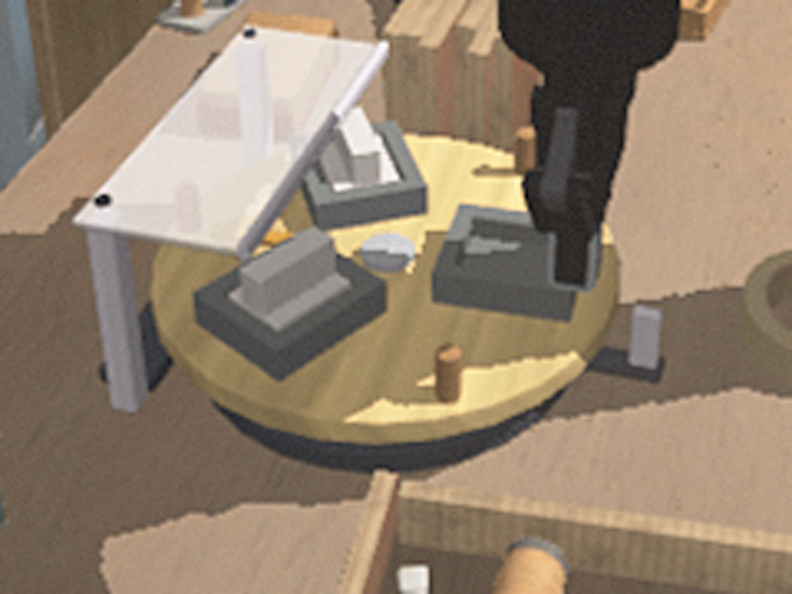

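View pics/w1.png

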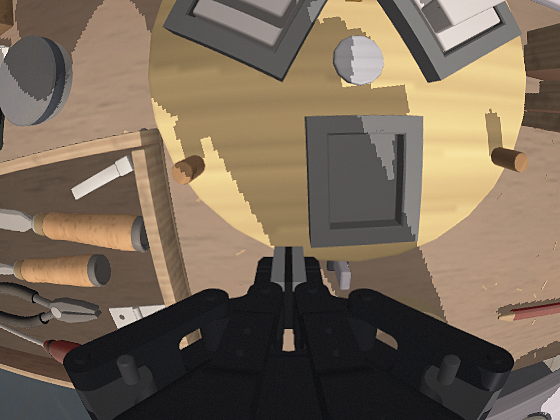

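```bash
python3 - <<'E'
from h import *
import pickle
d=pickle.load(open('i0.pkl','rb'))
j=get_image('wrist')
for n,p in dict(pegL=(196,160),pegR=(518,162)).items():
    q=at(j,*p,76,True); print(n,q.round(1),toS(q).round(1))
print('Lbase',toS(at(j,180,176,50,True)).round(1))
s=d['side']
for uv in [(130+447/3.3,200+350/3.3)]:
    q=at(s,*uv,76); print('side peg',q.round(1),toS(q).round(1))
q=at(s,130+447/3.3,200+395/3.3,50); print('side base',q.round(1),toS(q).round(1))
print(pix(j,[557,292.7,76],True), pix(j,[502.4,253.3,58.6],True))
stat()
E
```

```text
pegL [563.9 287.2  76. ] [-48.9  84. ]
pegR [528.6 119.4  76. ] [-46.2 -87.5]
Lbase [-61.4 101.8]
side peg [557.1 295.8  76. ] [-57.5  90.9]
side base [557.  295.6  50. ] [-57.5  90.7]
(np.float64(189.4622016352564), np.float64(176.4457510009796)) (np.float64(293.4664342367902), np.float64(248.49169257354737))
t 2.55 p [505.1 255.7  72.6] S [-99.3  40.2] yaw -12.74 w 0.1 g 0.0 F [ 0.3 -0.3 -0.1] j [ 0.76  0.43 -0.33  0.   -0.8   0.59]
```

The left peg is still where it was (about S(-57,90)), so the push somehow missed it. I'll go back, lower and push in a smaller step, with the wrist camera checking.

Request:
carry_out([
  [0, 0, 0, 0, 0, -45, -1],
  [0, 0, 0, 32, -30, -45, -1],
  [0, 0, 0, 67, -62, -45, -1],
  [0, 0, 0, 67, -62, -10, -1],
  [0, 0, 0, 67, -62, 3, -1],
])

```text
clock: 3.18
position: [582.8, 300.5, 65.9]
ee_rot: [0.994, -0.111, -0.001, 0.001]
contact_force: [-0.6, 0.2, -0.9]
gripper_width: 0.1
grasp_force: 0.0
```

Request:
carry_out([
  [0, 0, 0, 0, 0, 0, -1],
  [0, 0, 0, -8, 4, 0, -1],
  [0, 0, 0, -16, 8, 0, -1],
  [0, 0, 0, -22, 11, 0, -1],
])

```text
clock: 3.68
position: [558.8, 294.9, 69.4]
ee_rot: [0.994, -0.111, 0.001, -0.001]
contact_force: [1.1, 0.5, 0.4]
gripper_width: -0.1
grasp_force: 0.0
```

```bash
python3 - <<'E'
from h import *
stat(); i=snap('side','side2'); j=snap('wrist','w2')
a=cv2.resize(i['color'][200:350,170:370],None,fx=2.6,fy=2.6,interpolation=cv2.INTER_CUBIC)
b=cv2.resize(j['color'][100:400,60:460],(520,390))
cv2.imwrite('pics/m2.png',cv2.resize(np.vstack([a,b])[:780],None,fx=.76,fy=.76))
E
```

```text
t 3.67 p [558.8 294.9  69.4] S [-55.6  90.3] yaw -12.74 w -0.1 g 0.0 F [1.1 0.5 0.4] j [ 0.74  0.53 -0.16  0.   -0.88  0.61]
```

View pics/m2.png

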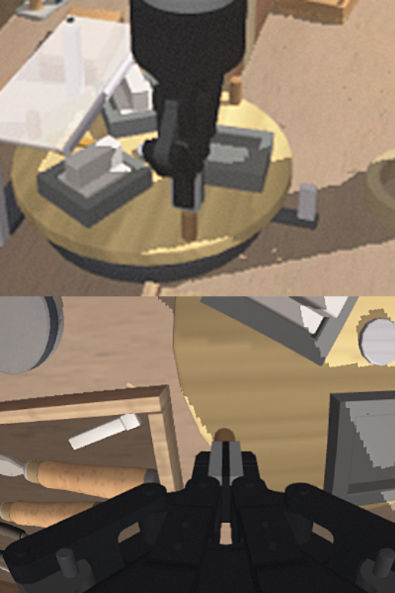

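```bash
python3 - <<'E'
from h import *
i=get_image('side')
for z in (50,55,60,65,70,76,80): print(z,np.round(pix(i,[557,295,z]),1))
cv2.imwrite('pics/s3.png',cv2.resize(i['color'][270:340,225:315],None,fx=8,fy=8,interpolation=cv2.INTER_CUBIC))
E
```

```text
50 [265.5 319.4]
55 [265.5 316.8]
60 [265.5 314.2]
65 [265.5 311.5]
70 [265.5 308.9]
76 [265.6 305.7]
80 [265.6 303.5]
```

View pics/s3.png

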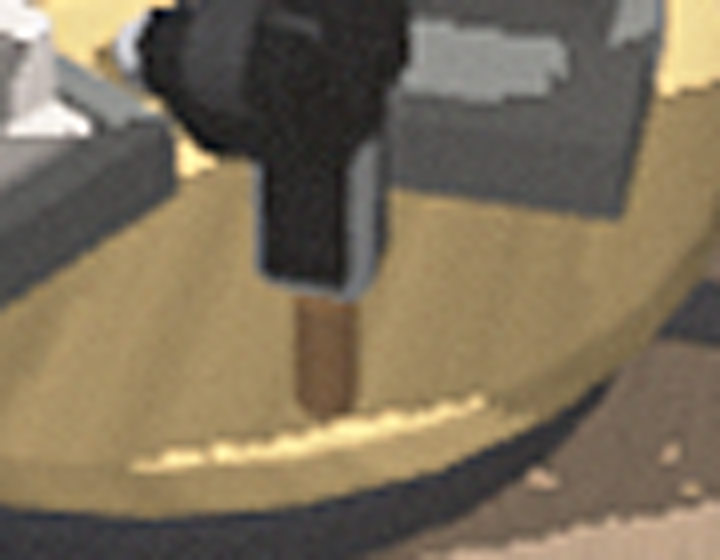

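The fingertips seem to end just at the peg's top, about 20 mm higher than the given tool length suggests. I'll back off and descend beside the peg in small steps, watching the force.

Request:
carry_out([
  [0, 0, 0, 0, 0, -10, -1],
  [0, 0, 0, 11, -6, -10, -1],
  [0, 0, 0, 25, -11, -10, -1],
  [0, 0, 0, 25, -11, 0, -1],
  [0, 0, 0, 25, -11, 6, -1],
])

```text
clock: 4.45
position: [585.6, 299.5, 60.8]
ee_rot: [0.994, -0.111, -0.001, 0.001]
contact_force: [-0.5, -0.5, -0.0]
gripper_width: 0.1
grasp_force: 0.0
```

Request:
carry_out([
  [0, 0, 0, 0, 0, 2, -1],
  [0, 0, 0, 0, 0, 4, -1],
  [0, 0, 0, 0, 0, 4, -1],
])

```text
clock: 4.82
position: [586.1, 300.1, 58.4]
ee_rot: [0.994, -0.111, 0.0, -0.0]
contact_force: [-0.3, 0.0, 0.6]
gripper_width: 0.3
grasp_force: 0.0
```

```bash
python3 - <<'E'
from h import *
stat(); i=get_image('side')
for z in (50,55,60,65,70,76,80): print(z,np.round(pix(i,[582,300,z]),1),np.round(pix(i,[582,314,z]),1))
cv2.imwrite('pics/s4.png',cv2.resize(i['color'][270:340,215:305],None,fx=8,fy=8,interpolation=cv2.INTER_CUBIC))
E
```

```text
t 4.83 p [586.1 300.1  58.4] S [-30.2 101.4] yaw -12.75 w 0.3 g 0.0 F [-0.3  0.   0.6] j [ 0.72  0.58 -0.1   0.   -0.89  0.63]
50 [248.2 321.2] [247.3 328. ]
55 [248.1 318.6] [247.2 325.4]
60 [248.1 315.9] [247.2 322.7]
65 [248.  313.3] [247.1 320. ]
70 [248.  310.6] [247.  317.3]
76 [247.9 307.4] [247.  314.1]
80 [247.9 305.2] [246.9 311.9]
```

View pics/s4.png

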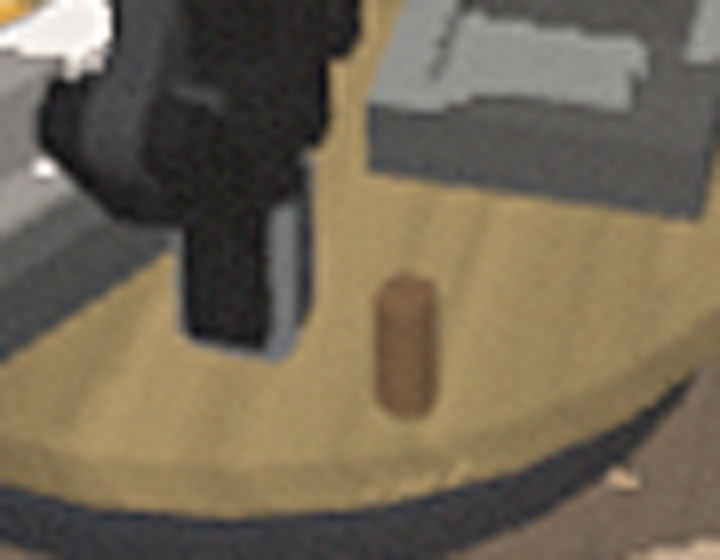

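Request:
carry_out([
  [0, 0, 0, 0, 0, 4, -1],
  [0, 0, 0, 0, 0, 8, -1],
  [0, 0, 0, 0, 0, 9, -1],
])

```text
clock: 5.25
position: [585.9, 299.8, 48.8]
ee_rot: [0.994, -0.111, -0.0, 0.0]
contact_force: [-0.1, 0.3, -0.4]
gripper_width: 0.3
grasp_force: 0.0
```

Request:
carry_out([
  [0, 0, 0, -11, 4, 0, -1],
  [0, 0, 0, -22, 7, 0, -1],
  [0, 0, 0, -38, 18, 0, -1],
])

```text
clock: 5.62
position: [545.7, 290.8, 49.9]
ee_rot: [0.994, -0.11, 0.001, -0.0]
contact_force: [8.4, -9.0, -2.1]
gripper_width: 0.1
grasp_force: 5.3
```

```bash
python3 - <<'E'
from h import *
import pickle
stat(); i=get_image('side'); o=pickle.load(open('i0.pkl','rb'))['side']
d=cv2.absdiff(i['color'],o['color']).max(2)
print('block region changed',(d[265:310,185:250]>30).mean(), (d[230:270,215:255]>30).mean())
cv2.imwrite('pics/s5.png',i['color'])
E
```

```text
t 5.62 p [545.7 290.8  49.9] S [-67.5  83.4] yaw -12.68 w 0.1 g 5.3 F [ 8.4 -9.  -2.1] j [ 0.75  0.54 -0.22  0.   -0.82  0.6 ]
block region changed 0.5531623931623931 0.494375
```

Request:
carry_out([
  [0, 0, 0, -13, 12, 0, -1],
  [0, 0, 0, -24, 27, 0, -1],
  [0, 0, 0, -32, 44, 0, -1],
  [0, 0, 0, -37, 62, 0, -1],
  [0, 0, 0, -39, 80, 0, -1],
])

```text
clock: 6.3
position: [489.5, 221.9, 50.1]
ee_rot: [0.994, -0.111, 0.001, -0.001]
contact_force: [1.8, 1.6, -0.4]
gripper_width: -0.0
grasp_force: 1.1
```

Request:
carry_out([
  [0, 0, 0, 1, 19, 0, -1],
  [0, 0, 0, 6, 37, 0, -1],
  [0, 0, 0, 13, 53, 0, -1],
  [0, 0, 0, 24, 69, 0, -1],
  [0, 0, 0, 30, 76, 0, -1],
])

```text
clock: 6.92
position: [501.4, 138.8, 48.8]
ee_rot: [0.994, -0.112, -0.001, 0.001]
contact_force: [-0.3, 4.4, -0.0]
gripper_width: 0.5
grasp_force: 1.1
```

```bash
python3 - <<'E'
from h import *
stat(); i=snap('side','s6'); j=snap('wrist','w6')
a=cv2.resize(i['color'][190:350,150:350],(500,400),interpolation=cv2.INTER_CUBIC)
cv2.imwrite('pics/m6.png',np.hstack([cv2.resize(j['color'],(400,300)),cv2.resize(a,(375,300))]))
E
```

```text
t 6.92 p [501.4 138.8  48.8] S [-77.  -74.6] yaw -12.88 w 0.5 g 1.1 F [-0.3  4.4 -0. ] j [ 0.58  0.41 -0.46 -0.   -0.71  0.76]
```

View pics/m6.png

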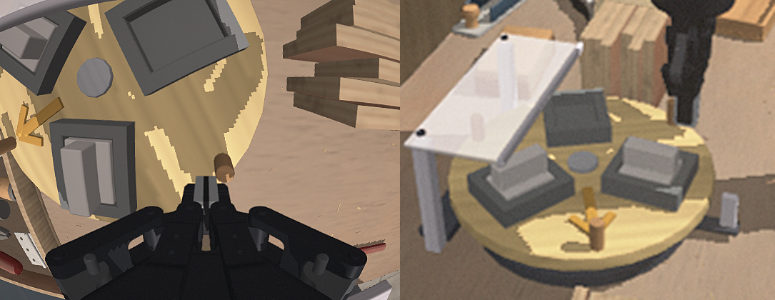

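Mould c with its block now faces the front (wrist (95,168)), with the arrow peg on the left. I'll rise and move above it.

Request:
carry_out([
  [0, 0, 0, -3, -8, 0, -1],
  [0, 0, 0, -3, -8, -40, -1],
  [0, 0, 0, -3, -8, -80, 0],
  [0, 0, 0, 6, -45, -85, 0],
  [0, 0, 0, 12, -74, -85, 0],
])

```text
clock: 7.65
position: [530.4, 212.3, 135.6]
ee_rot: [0.994, -0.111, 0.001, -0.001]
contact_force: [-0.1, 0.0, 0.1]
gripper_width: 42.7
grasp_force: 0.0
```

```bash
python3 - <<'E'
from h import *
stat(); j=snap('wrist','w7')
print([np.round(pix(j,[*toW(p),88],True)) for p in [(-87,0),(-41,0),(-64,0)]])
print(np.round(pix(j,[*AX,50],True)))
E
```

```text
t 7.65 p [530.4 212.3 135.6] S [-64.9   3.5] yaw -12.7 w 42.7 g 0.0 F [-0.1  0.   0.1] j [ 0.66  0.37 -0.25  0.   -0.95  0.68]
[array([294., 256.]), array([295., 190.]), array([294., 224.])]
[294. 123.]
```

View pics/w7.png

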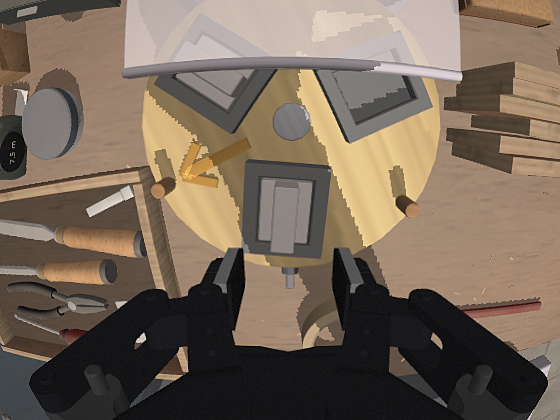

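```bash
python3 - <<'E'
from h import *
j=get_image('wrist')
a,b=[at(j,*p,88,True)[:2] for p in[(287,184),(283.5,250)]]
h=at(j,291.5,121,56,True)[:2]
print(toS(a),toS(b),toS(h)); d=a-b; y=np.degrees(np.arctan2(d[1],d[0])); m=(a+b)/2; print(y,m)
print(np.degrees(np.arctan2(*(AX-m)[::-1])))
plan(m,90,y)
E
```

```text
[-35.99340349   8.04367084] [-81.00189645  10.2908642 ] [2.78237747 5.14934124]
-15.658302036459487 [537.98704875 216.39952147]
-21.706481635769155
tool shift [ 6.4 -4.5 44.3] turnz 0.054
```

Request:
carry_out([
  [0, 0, 0.05, 5, -4, 15, 0],
  [0, 0, 0.05, 5, -4, 40, 0],
  [0, 0, 0.05, 5, -4, 60, 0],
  [0, 0, 0.05, 5, -4, 66, 0],
  [0, 0, 0.05, 5, -4, 66, 0],
])

```text
clock: 8.38
position: [535.4, 213.1, 68.3]
ee_rot: [0.991, -0.136, -0.0, 0.0]
contact_force: [0.4, 0.3, 0.1]
gripper_width: 42.7
grasp_force: 0.0
```

Request:
carry_out([
  [0, 0, 0, 0, 0, 3, 0],
  [0, 0, 0, 0, 0, 4, 0],
  [0, 0, 0, 0, 0, 4, 0],
])

```text
clock: 8.75
position: [535.8, 213.1, 64.6]
ee_rot: [0.991, -0.136, 0.0, -0.0]
contact_force: [-0.2, -0.5, -0.1]
gripper_width: 42.6
grasp_force: 0.0
```

Request:
carry_out([
  [0, 0, 0, 0, 0, 3, 0],
  [0, 0, 0, 0, 0, 4, 0],
  [0, 0, 0, 0, 0, 4, 0],
])

```text
clock: 9.12
position: [535.6, 213.0, 60.1]
ee_rot: [0.991, -0.136, -0.0, 0.0]
contact_force: [-0.4, 0.8, -0.5]
gripper_width: 42.5
grasp_force: 0.0
```

Request:
carry_out([
  [0, 0, 0, 0, 0, -2, -0.3],
  [0, 0, 0, 0, 0, -2, -0.6],
  [0, 0, 0, 0, 0, -2, -1],
  [0, 0, 0, 0, 0, -2, -1],
  [0, 0, 0, 0, 0, -2, -1],
])

```text
clock: 9.75
position: [536.1, 213.3, 62.8]
ee_rot: [0.991, -0.136, 0.0, -0.0]
contact_force: [-0.9, 0.3, 4.8]
gripper_width: 14.3
grasp_force: 60.5
```

Request:
carry_out([
  [0, 0, 0, 0, 0, 0, -1],
  [0, 0, 0, 0, 0, 0, -1],
])

```text
clock: 10.0
position: [536.0, 213.2, 62.8]
ee_rot: [0.991, -0.136, 0.0, -0.0]
contact_force: [-0.8, 0.0, 6.1]
gripper_width: 14.4
grasp_force: 60.6
```

Request:
carry_out([
  [0, 0, 0, 0, 0, -4, -1],
  [0, 0, 0, 0, 0, -12, -1],
  [0, 0, 0, 0, 0, -30, -1],
  [0, 0, 0, 0, 0, -55, -1],
  [0, 0, 0, 0, 0, -80, -1],
])

```text
clock: 10.62
position: [535.3, 212.6, 142.9]
ee_rot: [0.991, -0.136, -0.001, 0.001]
contact_force: [0.1, -0.2, -0.5]
gripper_width: 14.3
grasp_force: 60.0
```

```bash
cat >> h.py <<'E'
import pickle
def traydiff():
    i=get_image('top'); o=pickle.load(open('i0.pkl','rb'))['top']
    d=cv2.absdiff(i['color'],o['color']).max(2)[225:300,328:430]
    print('traydiff',(d>25).mean()); return i
TRAY=np.array([398,-252.]); TYAW=-20
def trayW(p): return TRAY+rot(np.radians(TYAW))@np.array(p)
E
python3 - <<'E'
from h import *
stat(); traydiff(); i=pickle.load(open('i0.pkl','rb'))['top']
plan(trayW([-8,52]),142,TYAW)
print(trayW([-8,52]),trayW([-8,-52]))
im=i['color'][222:304,324:436]; cv2.imwrite('pics/tr.png',cv2.resize(im,None,fx=7,fy=7,interpolation=cv2.INTER_CUBIC))
E
```

```text
t 10.62 p [535.3 212.6 142.9] S [-60.3   4.8] yaw -15.64 w 14.3 g 60.0 F [ 0.1 -0.2 -0.5] j [ 0.66  0.37 -0.22 -0.   -0.98  0.64]
traydiff 0.0
tool shift [-13.2 433.5   4.9] turnz 0.077
[ 408.26750649 -200.39982257] [ 372.69741158 -298.12785513]
```

View pics/tr.png

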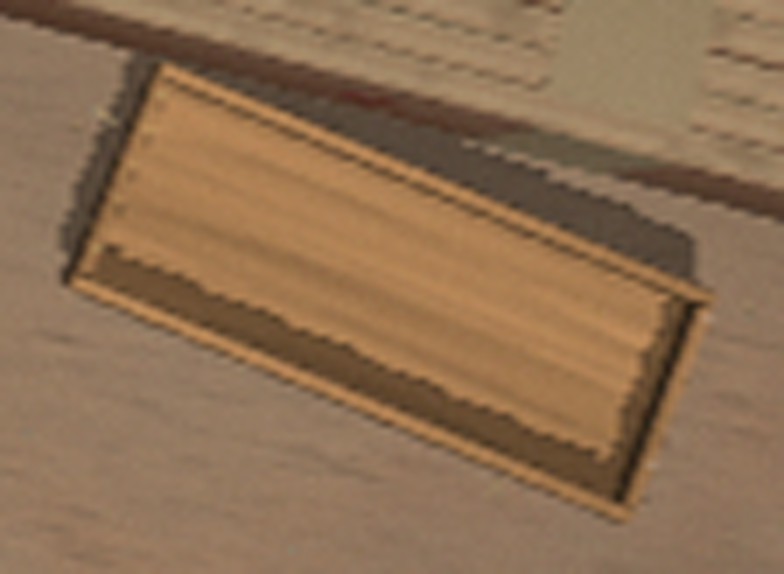

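```bash
python3 - <<'E'
from h import *
i=pickle.load(open('i0.pkl','rb'))['top']
c=[at(i,324+(u+.5)/7-.5,222+(v+.5)/7-.5,24)[:2] for u,v in[(160,67),(711,297),(626,517),(68,282)]]
m=np.mean(c,0); y=c[0]+c[3]-c[1]-c[2]; x=c[0]+c[1]-c[2]-c[3]
ya=np.degrees(np.arctan2(y[1],y[0]))-90; print(m,ya,np.degrees(np.arctan2(x[1],x[0])),np.hypot(*y)/2,np.hypot(*x)/2)
open('h.py','a').write(f'\nTRAY=np.array([{m[0]:.1f},{m[1]:.1f}]); TYAW={ya:.1f}\n')
import importlib,h; importlib.reload(h); from h import *
print(trayW([-8,-60]),trayW([-8,8])); plan(trayW([-8,-60]),142,TYAW)
E
```

```text
[ 399.62268591 -253.14647946] -21.071740642849946 -22.015906621173798 217.08693684613584 85.60328237104264
[ 370.53656323 -306.19723762] [ 395.01634619 -242.75639726]
tool shift [-21.1 545.5   4.9] turnz 0.096
```

Request:
carry_out([
  [0, 0, 0, 0, 20, 0, -1],
  [0, 0, 0, 0, 60, 0, -1],
  [0, 0, 0, 0, 110, 0, -1],
  [0, 0, 0, 0, 160, 0, -1],
  [0, 0, 0, 0, 210, 0, -1],
])

```text
clock: 11.3
position: [476.9, 8.4, 141.2]
ee_rot: [0.991, -0.136, -0.001, 0.001]
contact_force: [1.0, -0.4, -0.1]
gripper_width: 14.6
grasp_force: 59.9
```

Request:
carry_out([
  [0, 0, 0, -5, 50, 0, -1],
  [0, 0, 0, -10, 100, 0, -1],
  [0, 0, 0, -15, 150, 0, -1],
  [0, 0, 0, -20, 200, 0, -1],
  [0, 0, 0, -21, 245, 0, -1],
])

```text
clock: 11.92
position: [390.0, -221.0, 141.4]
ee_rot: [0.991, -0.136, -0.001, -0.0]
contact_force: [-0.4, 0.2, -0.0]
gripper_width: 14.7
grasp_force: 37.7
```

Request:
carry_out([
  [0, 0, 0.03, 0, 35, 0, -1],
  [0, 0, 0.06, 0, 65, 0, -1],
  [0, 0, 0.1, 0, 83, 0, -1],
  [0, 0, 0.1, 0, 90, 0, -1],
  [0, 0, 0.1, 0, 90, 0, -1],
])

```text
clock: 12.55
position: [367.7, -306.1, 141.7]
ee_rot: [0.983, -0.186, -0.001, -0.0]
contact_force: [-0.0, -0.2, 0.6]
gripper_width: 14.3
grasp_force: 64.3
```

```bash
python3 - <<'E'
from h import *
stat(); snap('wrist','w8'); j=get_image('side'); cv2.imwrite('pics/s8.png',j['color'])
plan(trayW([-8,-60]),14,TYAW)
E
```

```text
t 12.55 p [ 367.7 -306.1  141.7] S [-108.8 -538.1] yaw -21.39 w 14.3 g 64.3 F [-0.  -0.2  0.6] j [-0.35  0.22 -0.45 -0.   -0.9   1.55]
tool shift [  2.3  -0.3 128. ] turnz -0.004
```

Request:
carry_out([
  [0, 0, 0, 2, 0, 30, -1],
  [0, 0, 0, 2, 0, 60, -1],
  [0, 0, 0, 2, 0, 90, -1],
  [0, 0, 0, 2, 0, 110, -1],
  [0, 0, 0, 2, 0, 118, -1],
])

```text
clock: 13.28
position: [370.1, -306.1, 23.3]
ee_rot: [0.983, -0.185, -0.001, -0.0]
contact_force: [-1.0, -0.4, -0.2]
gripper_width: 14.4
grasp_force: 64.4
```

Request:
carry_out([
  [0, 0, 0, 0, 0, 4, -1],
  [0, 0, 0, 0, 0, 8, -1],
  [0, 0, 0, 0, 0, 9, -1],
])

```text
clock: 13.65
position: [370.8, -307.0, 15.6]
ee_rot: [0.983, -0.185, 0.0, 0.0]
contact_force: [0.7, -0.5, -0.3]
gripper_width: 13.7
grasp_force: 64.4
```

Request:
carry_out([
  [0, 0, 0, 0, 0, 2, -1],
  [0, 0, 0, 0, 0, 2, -1],
])

```text
clock: 13.9
position: [370.5, -307.0, 13.4]
ee_rot: [0.983, -0.185, 0.0, 0.0]
contact_force: [0.1, 0.4, -0.2]
gripper_width: 14.3
grasp_force: 64.4
```

Request:
carry_out([
  [0, 0, 0, 0, 0, 0, -0.8],
  [0, 0, 0, 0, 0, 0, -0.4],
  [0, 0, 0, 0, 0, 0, -0.1],
  [0, 0, 0, 0, 0, -10, -0.1],
  [0, 0, 0, 0, 0, -30, -0.1],
])

```text
clock: 14.52
position: [370.1, -306.7, 43.6]
ee_rot: [0.983, -0.185, -0.001, -0.0]
contact_force: [-0.7, -0.5, 0.1]
gripper_width: 38.2
grasp_force: 0.0
```

Request:
carry_out([
  [0, 0, 0, 0, 0, -40, -0.1],
  [0, 0, 0, 0, 0, -80, -0.1],
  [0, 0, 0, 0, 0, -100, -0.1],
])

```text
clock: 14.9
position: [371.5, -307.4, 146.5]
ee_rot: [0.983, -0.185, 0.002, 0.001]
contact_force: [-0.1, -0.8, 0.3]
gripper_width: 38.7
grasp_force: 0.0
```

```bash
python3 - <<'E'
from h import *
stat(); w=snap('wrist','w9'); 
cv2.imwrite('pics/m9.png',w['color'])
E
```

```text
t 14.9 p [ 371.5 -307.4  146.5] S [-104.8 -538.5] yaw -21.34 w 38.7 g 0.0 F [-0.1 -0.8  0.3] j [-0.35  0.21 -0.44  0.   -0.91  1.55]
```

View pics/m9.png

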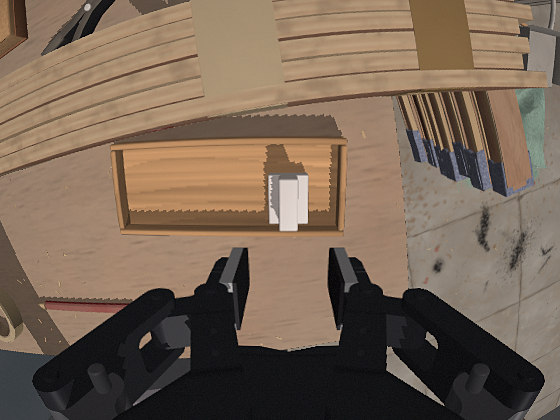

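Block c stands upright on the tray floor near its right end (wrist (288,200)). Now back to the turntable for block b, repeating the same push, which ended with the mould 4° short of front.

```bash
python3 - <<'E'
from h import *
plan(toW([-18,104]),143,-12.8); traydiff()
E
```

```text
tool shift [ -10.4 -648.5    5.4] turnz -0.148
traydiff 0.6922875816993465
```

Request:
carry_out([
  [0, 0, 0, 0, -20, 0, -1],
  [0, 0, 0, 0, -60, 0, -1],
  [0, 0, 0, 0, -110, 0, -1],
  [0, 0, 0, 0, -165, 0, -1],
  [0, 0, 0, 0, -220, 0, -1],
])

```text
clock: 15.62
position: [450.4, -100.4, 142.7]
ee_rot: [0.983, -0.186, -0.001, 0.0]
contact_force: [1.2, -0.6, 0.6]
gripper_width: -0.0
grasp_force: 0.0
```

Request:
carry_out([
  [0, 0, 0, 0, -55, 0, -1],
  [0, 0, 0, 0, -110, 0, -1],
  [0, 0, 0, 0, -165, 0, -1],
  [0, 0, 0, 0, -220, 0, -1],
  [0, 0, 0, 0, -275, 0, -1],
])

```text
clock: 16.25
position: [550.6, 155.7, 142.4]
ee_rot: [0.983, -0.185, -0.001, 0.001]
contact_force: [1.5, -0.7, -0.7]
gripper_width: 0.1
grasp_force: 0.0
```

Request:
carry_out([
  [0, 0, -0.03, -2, -50, 0, -1],
  [0, 0, -0.07, -5, -90, 0, -1],
  [0, 0, -0.11, -8, -120, 0, -1],
  [0, 0, -0.148, -10, -140, 0, -1],
  [0, 0, -0.148, -10, -153, 0, -1],
])

```text
clock: 16.88
position: [597.0, 300.7, 142.5]
ee_rot: [0.994, -0.112, -0.001, 0.001]
contact_force: [-0.4, 0.4, 0.1]
gripper_width: -0.3
grasp_force: 0.0
```

```bash
python3 - <<'E'
from h import *
stat(); plan(toW([-18,104]),49,-12.8); traydiff()
E
```

```text
t 16.88 p [597.  300.7 142.5] S [-19.6 104.4] yaw -12.87 w -0.3 g 0.0 F [-0.4  0.4  0.1] j [ 0.71  0.52  0.02 -0.   -1.08  0.64]
tool shift [ 1.6  0.4 93.5] turnz -0.001
traydiff 0.0526797385620915
```

Request:
carry_out([
  [0, 0, 0, 0, 0, 40, -1],
  [0, 0, 0, 0, 0, 75, -1],
  [0, 0, 0, 0, 0, 90, -1],
  [0, 0, 0, 0, 0, 94, -1],
  [0, 0, 0, 0, 0, 94, -1],
])

```text
clock: 17.55
position: [598.0, 300.5, 50.5]
ee_rot: [0.994, -0.112, 0.001, -0.001]
contact_force: [-0.5, -0.5, 0.7]
gripper_width: -0.3
grasp_force: 0.0
```

Request:
carry_out([
  [0, 0, 0, -17, 4, 0, -1],
  [0, 0, 0, -33, 11, 0, -1],
  [0, 0, 0, -49, 22, 0, -1],
  [0, 0, 0, -62, 34, 0, -1],
  [0, 0, 0, -73, 49, 0, -1],
])

```text
clock: 18.18
position: [518.1, 269.1, 51.9]
ee_rot: [0.994, -0.112, 0.003, -0.002]
contact_force: [2.7, -0.3, 0.3]
gripper_width: -0.1
grasp_force: 1.1
```

Request:
carry_out([
  [0, 0, 0, -8, 17, 0, -1],
  [0, 0, 0, -13, 35, 0, -1],
  [0, 0, 0, -15, 53, 0, -1],
  [0, 0, 0, -14, 72, 0, -1],
  [0, 0, 0, -9, 90, 0, -1],
])

```text
clock: 18.8
position: [486.4, 182.1, 49.8]
ee_rot: [0.994, -0.112, 0.0, -0.0]
contact_force: [0.2, 2.0, -0.4]
gripper_width: -0.2
grasp_force: 0.7
```

Request:
carry_out([
  [0, 0, 0, 7, 16, 0, -1],
  [0, 0, 0, 18, 32, 0, -1],
  [0, 0, 0, 24, 39, 0, -1],
  [0, 0, 0, 24, 39, 0, -1],
])

```text
clock: 19.3
position: [500.6, 138.4, 48.8]
ee_rot: [0.994, -0.113, -0.001, 0.001]
contact_force: [0.0, -0.3, 0.5]
gripper_width: 0.1
grasp_force: 0.0
```

Request:
carry_out([
  [0, 0, 0, -3, -8, 0, -1],
  [0, 0, 0, -3, -8, -40, -1],
  [0, 0, 0, -3, -8, -80, 0],
  [0, 0, 0, 6, -45, -85, 0],
  [0, 0, 0, 12, -74, -85, 0],
])

```text
clock: 19.92
position: [529.7, 211.2, 135.7]
ee_rot: [0.994, -0.112, 0.001, -0.001]
contact_force: [-0.3, -0.4, -0.1]
gripper_width: 42.7
grasp_force: 0.0
```

```bash
python3 - <<'E'
from h import *
stat(); traydiff(); j=snap('wrist','w10')['color']; o=cv2.imread('pics/w7.png')
T=o[165:255,248:322]  # mould + rib
for a in range(-14,15,2):
    M=cv2.getRotationMatrix2D((291,121),a,1); r=cv2.warpAffine(j,M,(560,420))
    m=cv2.matchTemplate(r,T,cv2.TM_CCOEFF_NORMED)[150:181,230:267]; _,v,_,l=cv2.minMaxLoc(m); print(a,round(v,3),l[0]+230-248,l[1]+150-165)
E
```

```text
t 19.93 p [529.7 211.2 135.7] S [-65.4   2.3] yaw -12.82 w 42.7 g 0.0 F [-0.3 -0.4 -0.1] j [ 0.66  0.37 -0.25  0.   -0.95  0.68]
traydiff 0.053071895424836604
-14 0.642 -18 -3
-12 0.678 -16 -3
-10 0.717 -14 -2
-8 0.763 -11 -1
-6 0.817 -7 0
-4 0.882 -4 0
-2 0.949 -1 1
0 0.988 2 1
2 0.966 5 1
4 0.915 8 1
6 0.864 12 1
8 0.816 15 1
10 0.774 18 0
12 0.673 18 -1
14 0.497 18 -3
```

The match shows mould b with its block in the same place within 1.5 mm, so I repeat the same grasp.

Request:
carry_out([
  [0, 0, 0.04, 5, -3, 15, 0],
  [0, 0, 0.04, 5, -3, 40, 0],
  [0, 0, 0.04, 5, -3, 62, 0],
  [0, 0, 0.04, 5, -3, 72, 0],
  [0, 0, 0.04, 5, -3, 72, 0],
])

```text
clock: 20.65
position: [534.2, 210.3, 61.3]
ee_rot: [0.991, -0.132, -0.001, 0.001]
contact_force: [-0.2, -0.5, -0.2]
gripper_width: 42.9
grasp_force: 0.0
```

Request:
carry_out([
  [0, 0, 0, 0, 0, 0, -0.3],
  [0, 0, 0, 0, 0, 0, -0.6],
  [0, 0, 0, 0, 0, 0, -1],
  [0, 0, 0, 0, 0, 0, -1],
  [0, 0, 0, 0, 0, 0, -1],
])

```text
clock: 21.28
position: [535.7, 211.7, 63.6]
ee_rot: [0.991, -0.132, 0.001, -0.001]
contact_force: [-0.4, 1.8, 6.6]
gripper_width: 14.0
grasp_force: 59.4
```

Request:
carry_out([
  [0, 0, 0, 0, 0, -4, -1],
  [0, 0, 0, 0, 0, -12, -1],
  [0, 0, 0, 0, 0, -30, -1],
  [0, 0, 0, 0, 0, -55, -1],
  [0, 0, 0, 0, 0, -80, -1],
])

```text
clock: 21.9
position: [533.8, 210.0, 142.7]
ee_rot: [0.991, -0.132, -0.001, 0.001]
contact_force: [0.3, -0.3, -0.5]
gripper_width: 14.4
grasp_force: 58.7
```

```bash
python3 - <<'E'
from h import *
stat(); i=traydiff(); cv2.imwrite('pics/t11.png',i['color']); plan(trayW([-8,8]),142,TYAW)
E
```

```text
t 21.9 p [533.8 210.  142.7] S [-61.1   2. ] yaw -15.2 w 14.4 g 58.7 F [ 0.3 -0.3 -0.5] j [ 0.66  0.37 -0.23 -0.   -0.98  0.65]
traydiff 0.052941176470588235
tool shift [-17.6 474.8   4.7] turnz 0.104
```

Request:
carry_out([
  [0, 0, 0, 0, 20, 0, -1],
  [0, 0, 0, 0, 60, 0, -1],
  [0, 0, 0, 0, 105, 0, -1],
  [0, 0, 0, 0, 150, 0, -1],
  [0, 0, 0, 0, 195, 0, -1],
])

```text
clock: 22.58
position: [481.2, 20.2, 141.1]
ee_rot: [0.991, -0.132, -0.002, 0.001]
contact_force: [0.1, -0.8, -0.9]
gripper_width: 14.1
grasp_force: 58.7
```

Request:
carry_out([
  [0, 0, 0, -5, 45, 0, -1],
  [0, 0, 0, -10, 90, 0, -1],
  [0, 0, 0, -15, 135, 0, -1],
  [0, 0, 0, -17, 175, 0, -1],
  [0, 0, 0, -18, 210, 0, -1],
])

```text
clock: 23.2
position: [408.3, -176.8, 141.2]
ee_rot: [0.991, -0.133, -0.002, 0.0]
contact_force: [0.9, 0.7, -0.6]
gripper_width: 14.3
grasp_force: 58.7
```

Request:
carry_out([
  [0, 0, 0.03, 0, 30, 0, -1],
  [0, 0, 0.06, 0, 50, 0, -1],
  [0, 0, 0.1, 0, 63, 0, -1],
  [0, 0, 0.1, 0, 70, 0, -1],
  [0, 0, 0.1, 0, 70, 0, -1],
])

```text
clock: 23.82
position: [392.7, -242.9, 142.1]
ee_rot: [0.983, -0.182, -0.0, -0.0]
contact_force: [0.8, 0.2, -0.7]
gripper_width: 14.7
grasp_force: 58.7
```

```bash
python3 - <<'E'
from h import *
stat(); w=snap('wrist','w12')
plan(trayW([-8,8]),13,TYAW)
# tray corners expected vs earlier wrist view: match tray wall outline by template at predicted place
for p in [(-45,110),(45,110),(45,-110),(-45,-110)]: print(np.round(pix(w,[*trayW(p),24],True)))
E
```

```text
t 23.82 p [ 392.7 -242.9  142.1] S [ -98.5 -470.9] yaw -20.92 w 14.7 g 58.7 F [ 0.8  0.2 -0.7] j [-0.2   0.19 -0.49 -0.   -0.89  1.41]
tool shift [  2.1  -0.6 129.1] turnz 0.004
[178. 234.]
[170. 136.]
[422. 138.]
[413. 234.]
```

View pics/w12.png

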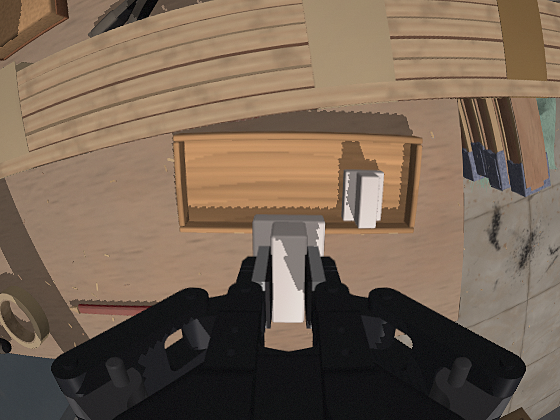

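The held block hangs level at (287,260), and the tray corners lie within about 6 px of the prediction, so the tray has not been knocked. Now lower and release.

Request:
carry_out([
  [0, 0, 0, 2, 0, 30, -1],
  [0, 0, 0, 2, 0, 60, -1],
  [0, 0, 0, 2, 0, 90, -1],
  [0, 0, 0, 2, 0, 110, -1],
  [0, 0, 0, 2, 0, 118, -1],
])

```text
clock: 24.5
position: [394.6, -242.9, 23.3]
ee_rot: [0.984, -0.181, -0.001, -0.0]
contact_force: [-0.1, 0.5, 0.2]
gripper_width: 14.4
grasp_force: 58.7
```

Request:
carry_out([
  [0, 0, 0, 0, 0, 4, -1],
  [0, 0, 0, 0, 0, 8, -1],
  [0, 0, 0, 0, 0, 11, -1],
  [0, 0, 0, 0, 0, 11, -1],
])

```text
clock: 25.0
position: [395.2, -243.6, 13.6]
ee_rot: [0.983, -0.181, 0.0, 0.0]
contact_force: [-1.3, -0.4, -0.2]
gripper_width: 14.5
grasp_force: 58.7
```

Request:
carry_out([
  [0, 0, 0, 0, 0, 0, -0.8],
  [0, 0, 0, 0, 0, 0, -0.4],
  [0, 0, 0, 0, 0, 0, -0.1],
  [0, 0, 0, 0, 0, -10, -0.1],
  [0, 0, 0, 0, 0, -30, -0.1],
])

```text
clock: 25.62
position: [394.4, -243.4, 43.6]
ee_rot: [0.983, -0.181, -0.001, -0.0]
contact_force: [0.3, 0.5, -0.1]
gripper_width: 38.8
grasp_force: 0.0
```

Request:
carry_out([
  [0, 0, 0, 0, 0, -40, -0.1],
  [0, 0, 0, 0, 0, -80, -0.1],
  [0, 0, 0, 0, 0, -100, -0.1],
])

```text
clock: 26.0
position: [395.9, -243.8, 146.4]
ee_rot: [0.983, -0.181, 0.002, 0.0]
contact_force: [0.1, 0.2, -0.2]
gripper_width: 38.5
grasp_force: 0.0
```

```bash
python3 - <<'E'
from h import *
stat(); w=snap('wrist','w13')
# white blobs
g=cv2.inRange(w['color'],(165,165,165),(255,255,255)); g[245:]=0; g[:120]=0; g[:,430:]=0
n,l,s,c=cv2.connectedComponentsWithStats(g)
for k in range(1,n):
    if s[k,4]>60:
        q=at(w,*c[k],30,True)[:2]; print(s[k],c[k].round(),'tray frame',(rot(-np.radians(TYAW))@(q-TRAY)).round(1))
plan(toW([-76,-74]),143,-12.8)
E
```

```text
t 26.0 p [ 395.9 -243.8  146.4] S [ -95.1 -471.1] yaw -20.88 w 38.5 g 0.0 F [ 0.1  0.2 -0.2] j [-0.2   0.18 -0.48  0.   -0.9   1.41]
[ 280  175   28   56 1356] [293. 203.] tray frame [-10.    3.5]
[269 176  11  47 177] [272. 206.] tray frame [-12.9  21.9]
[ 358  177   25   54 1008] [369. 204.] tray frame [-10.9 -63.5]
[343 200  10  23 121] [347. 214.] tray frame [-20.6 -43.3]
tool shift [ -38.  -395.9    5.3] turnz -0.14
```

Both blocks lie in the tray, 67 mm apart. Now I'll push the arrow peg, which is on the right, back to the front clockwise.

```bash
python3 - <<'E'
from h import *
plan(toW([-29,-102]),143,-12.8)
E
```

```text
tool shift [  12.5 -374.8    5.3] turnz -0.14
```

Request:
carry_out([
  [0, 0, 0, 0, -20, 0, -1],
  [0, 0, 0, 0, -60, 0, -1],
  [0, 0, 0, 0, -105, 0, -1],
  [0, 0, 0, 0, -155, 0, -1],
  [0, 0, 0, 0, -205, 0, -1],
])

```text
clock: 26.68
position: [468.2, -50.6, 143.5]
ee_rot: [0.983, -0.181, 0.0, -0.0]
contact_force: [0.2, -0.6, 1.0]
gripper_width: -0.0
grasp_force: 0.0
```

Request:
carry_out([
  [0, 0, -0.03, 3, -50, 0, -1],
  [0, 0, -0.07, 6, -100, 0, -1],
  [0, 0, -0.11, 10, -140, 0, -1],
  [0, 0, -0.14, 12, -165, 0, -1],
  [0, 0, -0.14, 12, -170, 0, -1],
])

```text
clock: 27.3
position: [540.1, 103.3, 143.0]
ee_rot: [0.994, -0.112, -0.0, 0.0]
contact_force: [-0.2, 0.7, -0.4]
gripper_width: -0.0
grasp_force: 0.0
```

```bash
python3 - <<'E'
from h import *
stat(); w=snap('wrist','w14')
hsv=cv2.cvtColor(w['color'],cv2.COLOR_BGR2HSV)
print('expected peg px',np.round(pix(w,[*toW([-106*np.cos(np.radians(56)),-106*np.sin(np.radians(56))]),76],True)))
E
```

```text
t 27.3 p [540.1 103.3 143. ] S [ -31.4 -100.6] yaw -12.82 w -0.0 g 0.0 F [-0.2  0.7 -0.4] j [ 0.48  0.33 -0.29 -0.   -0.96  0.86]
expected peg px [272. 252.]
```

Request:
carry_out([
  [0, 0, 0, 0, 0, 40, -1],
  [0, 0, 0, 0, 0, 75, -1],
  [0, 0, 0, 0, 0, 90, -1],
  [0, 0, 0, 0, 0, 94, -1],
  [0, 0, 0, 0, 0, 94, -1],
])

```text
clock: 27.98
position: [540.6, 102.5, 50.2]
ee_rot: [0.994, -0.112, 0.001, -0.0]
contact_force: [0.1, -0.7, 0.0]
gripper_width: -0.2
grasp_force: 0.0
```

Request:
carry_out([
  [0, 0, 0, -17, -7, 0, -1],
  [0, 0, 0, -33, -16, 0, -1],
  [0, 0, 0, -47, -29, 0, -1],
  [0, 0, 0, -58, -43, 0, -1],
  [0, 0, 0, -67, -60, 0, -1],
])

```text
clock: 28.6
position: [486.3, 176.5, 49.6]
ee_rot: [0.994, -0.112, -0.001, 0.001]
contact_force: [0.8, -2.2, 0.1]
gripper_width: 0.1
grasp_force: 0.8
```

Request:
carry_out([
  [0, 0, 0, -3, -6, 0, -1],
  [0, 0, 0, -5, -12, 0, -1],
  [0, 0, 0, -6, -21, 0, -1],
  [0, 0, 0, -6, -21, 0, -1],
])

```text
clock: 29.1
position: [487.2, 198.4, 49.2]
ee_rot: [0.994, -0.112, 0.0, -0.0]
contact_force: [0.6, 0.4, 0.0]
gripper_width: -0.1
grasp_force: 0.0
```

Request:
carry_out([
  [0, 0, 0, 0, 8, 0, -1],
  [0, 0, 0, 0, 8, -40, -1],
  [0, 0, 0, 0, 15, -90, -1],
  [0, 0, 0, -50, 15, -120, -1],
  [0, 0, 0, -100, 15, -150, -1],
])

```text
clock: 29.72
position: [385.0, 204.7, 200.1]
ee_rot: [0.994, -0.113, -0.0, -0.0]
contact_force: [0.0, 1.2, -0.3]
gripper_width: -0.2
grasp_force: 0.0
```

```bash
python3 - <<'E'
from h import *
stat()
for n in('top','side'):
    i=snap(n,n+'15'); hsv=cv2.cvtColor(i['color'],cv2.COLOR_BGR2HSV)
    g=cv2.inRange(hsv,(10,170,110),(24,255,255)); m=np.zeros_like(g)
    for y in range(0,g.shape[0]):
        pass
    cv2.circle(m,tuple(int(v) for v in pix(i,[*AX,50])),60 if n=='top' else 80,255,-1); g&=m
    n_,l,s,c=cv2.connectedComponentsWithStats(g)
    for k in range(1,n_):
        if s[k,4]>8:
            q=toS(at(i,*c[k],53)); print(n,s[k],c[k].round(1),q.round(1),np.degrees(np.arctan2(-q[1],-q[0])).round(1))
    for q in [(-106,0)]: print('peg exp',np.round(pix(i,[*toW(q),76])),'mark',np.round(pix(i,[*toW([-90,0]),52])))
traydiff()
E
```

```text
t 29.73 p [385.  204.7 200.1] S [-205.   -36.1] yaw -13.03 w -0.2 g 0.0 F [ 0.   1.2 -0.3] j [ 0.86  0.08 -0.46 -0.   -1.04  0.48]
top [195 194   9  22  61] [198.3 207.5] [-70.3  -2.2] 1.8
top [191 205   3   6  10] [191.7 207.4] [-74.3  13.7] -10.4
peg exp [192. 220.] mark [195. 215.]
peg exp [311. 275.] mark [300. 285.]
traydiff 0.10352941176470588
```

```bash
python3 - <<'E'
from h import *
i=get_image('top'); stat()
# resample stand-frame polar patch at z=52: rows r, cols phi
for name,z in(('z52',52),):
    hs=[]
    for r in range(30,102,6):
        row=''
        for f in range(-24,25,2):
            a=np.radians(f); u,v=pix(i,[*toW([-r*np.cos(a),-r*np.sin(a)]),z])
            px=cv2.getRectSubPix(i['color'],(1,1),(float(u),float(v))); h,s,V=cv2.cvtColor(px,cv2.COLOR_BGR2HSV)[0,0]
            row+=f'{s:4d}'
        print(r,row)
print('pegs z70 hue/sat scan r=106')
for f0 in(-60,60):
    print(f0,[ (f,cv2.getRectSubPix(i['color'],(1,1),tuple(map(float,pix(i,[*toW([-106*np.cos(np.radians(f0+f)),-106*np.sin(np.radians(f0+f))]),74]))))[0,0].tolist()) for f in range(-10,11,2)])
E
```

```text
t 29.93 p [385.6 205.3 200. ] S [-204.6  -35.4] yaw -12.83 w -0.0 g 0.0 F [-0.2 -0.  -0.2] j [ 0.86  0.08 -0.46 -0.   -1.03  0.48]
30  115 114 115 114 114 114 115 115 114 112 111 111 112 112 113 114 114 116 115 118 119 118 119 109 100
36  107 109 113 115 113 113 126 144 154 164 178 196 194 182 162 138 120 108  93  69  49  30  14   7   4
42   19  17  67 104 112 117 123 135 151 168 174 181 178 169 145 126 115 109 110  85  57  21  11  11  11
48   81 110 121 116 115 117 117 120 134 160 172 179 183 164 135 112 111 113 113 115 115 110  91  62  21
54  118 118 115 111 115 118 117 116 129 153 172 175 175 168 137 117 112 115 115 115 114 113 115 116 112
60  113 113 117 114 117 115 113 111 120 139 169 188 183 156 123 113 117 113 111 114 115 114 117 118 115
66  113 114 112 113 111 113 113 115 115 128 161 178 181 145 124 116 113 114 113 113 114 113 113 113 114
72  113 114 111 114 125 171 174 144 118 120 154 180 180 158 119 125 164 180 172 138 115 114 116 116 115
78  114 117 115 113 121 136 159 174 174 157 164 181 175 161 162 176 182 160 122 114 112 112 114 111 112
84  113 113 113 114 114 113 113 121 140 174 179 176 177 179 176 155 121 111 115 114 114 115 114 116 108
90  114 113 116 114 112 114 114 114 113 117 151 175 178 161 122 113 113 113 114 110 115 114 114 113 115
96  114 114 113 113 112 113 115 114 114 114 117 118 110 112 113 115 111 115 115 116 116 112 113 115 115
pegs z70 hue/sat scan r=106
-60 [(-10, [106, 161, 192]), (-8, [102, 156, 185]), (-6, [103, 153, 183]), (-4, [104, 157, 188]), (-2, [105, 158, 188]), (0, [104, 158, 189]), (2, [106, 161, 192]), (4, [105, 161, 191]), (6, [106, 158, 187]), (8, [100, 152, 182]), (10, [102, 155, 185])]
60 [(-10, [63, 95, 112]), (-8, [64, 98, 116]), (-6, [69, 104, 122]), (-4, [70, 105, 126]), (-2, [72, 107, 128]), (0, [67, 103, 123]), (2, [66, 101, 120]), (4, [65, 99, 120]), (6, [65, 99, 118]), (8, [64, 99, 117]), (10, [63, 99, 120])]
```

The arrow tip at the front line reads within about 1°, both blocks are in the tray, and the arm is clear.

```bash
python3 -c "
from bench import *
print(job_done())"
```

```text
the job is handed in; nothing more can be done
None
```

The job is handed in. The two cast blocks (b and c; mould a was empty) stand side by side on the tray floor, and the arrow is within about 1° of the front pointer. I didn't touch the tape roll or sanding block, and the hand-in gave no verdict.

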